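Line up the reagent bottles by height beside the pH meter

TASK

Set out the four capped amber reagent bottles on the grey board for the day's work, upright and each centred on its own round mark, in order of height: the shortest on the mark next to the green block, then rising to the tallest next to the white block. Put each one down gently without dropping or tipping it, and leave the beaker, the flask and the dish among them where they stand.

Things in the scene. Friction and masses are not known exactly. Their poses are not given: they have to be found in the camera images.
- bottle_yellow: loose round amber reagent bottle with white label and yellow screw cap, the shortest of the four: 65 mm tall, straight body 34 mm in diameter from the foot up to 39 mm, then a 7 mm shoulder and a narrower 19 mm high cap; 60 g nominal (varies by 20 percent). Origin: centre of its underside, z up along the bottle. Stands upright at the start
- bottle_red: loose round amber reagent bottle with white label and red screw cap, the second shortest of the four: 85 mm tall, straight body 42 mm in diameter from the foot up to 59 mm, then a 7 mm shoulder and a narrower 19 mm high cap; 120 g nominal (varies by 20 percent). Origin: centre of its underside, z up along the bottle. Stands upright at the start
- bottle_blue: loose round amber reagent bottle with white label and blue screw cap, the second tallest of the four: 105 mm tall, straight body 50 mm in diameter from the foot up to 79 mm, then a 7 mm shoulder and a narrower 19 mm high cap; 200 g nominal (varies by 20 percent). Origin: centre of its underside, z up along the bottle. Stands upright at the start
- bottle_black: loose round amber reagent bottle with white label and black screw cap, the tallest of the four: 125 mm tall, straight body 58 mm in diameter from the foot up to 99 mm, then a 7 mm shoulder and a narrower 19 mm high cap; 320 g nominal (varies by 20 percent). Origin: centre of its underside, z up along the bottle. Stands upright at the start
- row: fixed light grey board, 90 mm wide (its x), 430 mm long (its y), 8 mm thick, lying flat on the bench farther from the robot than the bottles. On its top face, along its long centre line (x = 0), four identical white round marks with black rim and centre dot, 64 mm across, flush, centred at y = -138, -46, +46 and +138 mm. Origin: centre of the board's underside, z up. The board's place and heading vary
- green_end: fixed green block, 60 x 20 x 20 mm, standing on the board at one end of its centre line, at y = +195 or -195 mm of the board (which end varies); it shows the end where the shortest bottle goes. Its centre line lies 57 mm from the nearest mark's centre. Origin: centre of its underside, on the board's top face
- white_end: fixed white block, 60 x 20 x 20 mm, like the green one, at the other end of the board, where the tallest bottle goes. Origin: centre of its underside
- beaker: bystander: small loose clear beaker, open at the top, 44 mm across, 55 mm tall, standing among the bottles. Origin: centre of its underside
- flask: bystander: small loose green glass conical flask, 44 mm across the foot, 60 mm tall, standing among the bottles. Origin: centre of its underside
- dish: bystander: loose round white dish with orange filling, 44 mm across, 12 mm tall, among the bottles. Origin: centre of its underside

How it is judged (in metres and radians):
At the end, for the whole second after the job is handed in: All four bottles stand released, upright (within 0.1 rad) and at rest on the board, in order of height from the green block to the white block, each with its centre within 14 mm of its mark's centre both along and across the board (horizontal distance between bottle_yellow and green_end between 0.043 and 0.071 m and x of bottle_yellow in the frame of row between -0.014 and 0.014 m and z of bottle_yellow in the frame of row between 0.004 and 0.013 m and angle between each of bottle_yellow, bottle_red, bottle_blue, bottle_black's own z axis and vertical below 0.1 rad and linear speed of each of bottle_yellow, bottle_red, bottle_blue, bottle_black below 0.02 m/s and horizontal distance between bottle_red and green_end between 0.135 and 0.163 m and x of bottle_red in the frame of row between -0.014 and 0.014 m and z of bottle_red in the frame of row between 0.004 and 0.013 m and horizontal distance between bottle_blue and green_end between 0.227 and 0.255 m and x of bottle_blue in the frame of row between -0.014 and 0.014 m and z of bottle_blue in the frame of row between 0.004 and 0.013 m and horizontal distance between bottle_black and green_end between 0.319 and 0.347 m and x of bottle_black in the frame of row between -0.014 and 0.014 m and z of bottle_black in the frame of row between 0.004 and 0.013 m); the robot touches nothing.
It fails at once if a bottle is tipped over (angle between any of bottle_yellow, bottle_red, bottle_blue, bottle_black's own z axis and vertical above 0.7 rad).
It fails at once if a bottle is dropped (falls freely faster than 0.8 m/s, about 35 mm) ((linear speed of bottle_yellow above 0.8 m/s and contact force between bottle_yellow and the fingers below 0.1 N) or (linear speed of bottle_red above 0.8 m/s and contact force between bottle_red and the fingers below 0.1 N) or (linear speed of bottle_blue above 0.8 m/s and contact force between bottle_blue and the fingers below 0.1 N) or (linear speed of bottle_black above 0.8 m/s and contact force between bottle_black and the fingers below 0.1 N)).
It fails at once if the beaker is shifted by more than 30 mm or knocked over (distance of beaker from where it was at the start of the episode above 0.03 m or angle between beaker's own z axis and vertical above 0.6 rad).
It fails at once if the flask is shifted by more than 30 mm or knocked over (distance of flask from where it was at the start of the episode above 0.03 m or angle between flask's own z axis and vertical above 0.6 rad).
It fails at once if the dish is shifted by more than 30 mm or knocked over (distance of dish from where it was at the start of the episode above 0.03 m or angle between dish's own z axis and vertical above 0.6 rad).
It also fails if it takes over 120 s, if anything falls off the work surface, if the arm or the gripper's body presses on something with over 40 N, if the wrist force passes 120 N, or if a joint passes its speed limit or range.

ROBOT

A 7-joint arm with a two-finger parallel gripper is mounted at the origin on the work surface. World frame = base frame: x ahead of the robot, y to its left, z up, the work surface at z = 0. Lengths are in mm, angles in rad, forces in N, time in s.
With the tool pointing down it reaches from about 400 to 875 mm from the base axis. Payload 19.3 kg.
Tool frame: the origin (TCP) lies at the very end of the fingers, on their centre line; the grasp point (between the pads) lies 19 mm behind it (grip_point_offset is the z of the grasp point in the tool frame, in mm); z points along the fingers, x is the direction in which the jaws open and shut, and the axes are right-handed (so a half turn about z gives the same grasp; the last joint's range is limited). The gripper opens to 85 mm and grips with 20 to 120 N. Pads are 22 mm wide; open, the fingers measure 114 mm over their backs; the gripper's body (76 mm by 85 mm) begins 54 mm behind the grasp point. The pads swing forward as they close: fully open they stand 13 mm farther back than shut.
Start: joints at [1.075, 0.521, -0.036, 1.599, 0.021, 1.021, -0.113], TCP at [258.128, -569.196, 231.291] pointing down, gripper open.
Joint ranges: [-2.91, 2.91], [-0.3, 2.13], [-1.5, 1.42], [0.17, 2.43], [-1.26, 4.41], [0.16, 1.93], [-2.52, 2.52]. Speed limits (rad/s): [1.89, 1.89, 2.39, 2.39, 3.01, 3.01, 3.01].

INTERFACE

Orientations are given as a 3x3 rotation matrix whose columns are the frame's x, y, z axes.
In Python, from workcell import movep, movel, goto_joints, open_gripper, clamp, wait, inverse_kinematics, read_state, camera, PlanningError, finish_job, grip_point_offset gives the robot as it stands. Calls block until the motion is done:
- movep(position, orientation): joint-space move of the TCP to a pose.
- movel(position, frame=None, max_speed=150, guard=None): straight line of the TCP; frame=None keeps the orientation; max_speed is the mean speed in mm/s. With guard (N) it stops when the force on the tool has changed by that much, and returns True; else False.
- goto_joints(angles): joint-space move.
- open_gripper() and clamp(): open the fingers fully, or close them until they stop; the grip force is fixed at half the most.
- wait(seconds).
- inverse_kinematics(position, orientation): joint angles nearest the present ones, or None.
- read_state(): the state.
- camera(name): name is "scene" or "side" or "wrist"; returns a dict with "image" (420x560x3 uint8, blue, green, red), "range_z" (420x560 float32, mm along the optical axis (not along the pixel's ray), 0 where there is no reading), "fx", "fy", "cx", "cy" (pixels), "cam_to_world" (4x4, takes a point from camera to world coordinates). Camera axes: x right, y up, looking along -z (the intrinsics and any distortion apply to the point x, -y, -z); pixel columns grow to the right and rows downward; lengths in mm; the calibration is good to about 2 mm. A picture is of the moment at which its call begins.
A pose or a line that the arm cannot do raises PlanningError and nothing moves.
- finish_job(): hands the job in, once; it reports no verdict.
The state is a dict: "time": time; "qpos": joint angles; "qvel": joint speeds; "joint_efforts": joint torques, N m; "eef_pos": TCP position; "tool_rot": TCP orientation; "ft_force": force on the tool from outside, world axes, zero at the start; "torque": the same for the moment, N m; "finger_gap": finger opening in mm.
Only numpy, scipy, OpenCV 4.12 (cv2) and the standard library are available. Lean on these libraries where they do the work, as an engineer would, in place of code of your own. Each camera call takes 0.05 s, during which the arm holds its last target.

## Working session

There is one attempt and no reset: what is moved stays moved. The work goes in short steps, each a Python script; the robot and the scene stay as the last script left them, time stands still between calls to the robot, and variables do not carry over. Pictures are saved under pics/ and viewed, and the job is handed in when it is done.

```bash
mkdir -p pics; ls; python3 - <<'E'
from workcell import *
import cv2,numpy as np,pickle
s=read_state();print(s['time'],s['eef_pos'],s['finger_gap'],grip_point_offset);print(s['tool_rot'])
for n in ("scene","side","wrist"):
    c=camera(n);cv2.imwrite(f"pics/{n}0.png",c["image"]);pickle.dump(c,open(f"pics/{n}0.pkl","wb"))
    print(n,c["fx"],c["cx"],c["cy"],np.round(c["cam_to_world"],3).tolist(),[k for k in c])
E
```

```text
pics
0.0 [ 257.95603246 -568.94153214  230.75028237] 85.18559355316047 -18.700000000000003
[[ 4.12989395e-01 -9.10735677e-01 -5.34886312e-04]
 [-9.10735212e-01 -4.12989729e-01  9.26014370e-04]
 [-1.06425688e-03  1.04705684e-04 -9.99999428e-01]]
scene 528.377699118819 282.96131355257035 209.67201819096599 [[0.255, -0.792, 0.555, 1157.335], [0.967, 0.2, -0.159, -166.599], [0.015, 0.577, 0.817, 912.215], [0.0, 0.0, 0.0, 1.0]] ['image', 'range_z', 'fx', 'fy', 'cx', 'cy', 'cam_to_world']
side 390.6518278912092 277.7632102862879 206.81255770046144 [[-0.942, 0.236, -0.237, 394.501], [-0.335, -0.665, 0.668, 504.159], [0.0, 0.709, 0.706, 589.214], [0.0, 0.0, 0.0, 1.0]] ['image', 'range_z', 'fx', 'fy', 'cx', 'cy', 'cam_to_world']
wrist 370.44819633373515 278.61064037954566 211.37936133753317 [[0.413, 0.862, 0.294, 333.76], [-0.911, 0.392, 0.132, -536.524], [-0.001, -0.323, 0.947, 373.487], [0.0, 0.0, 0.0, 1.0]] ['image', 'range_z', 'fx', 'fy', 'cx', 'cy', 'cam_to_world']
```

View pics/scene0.png

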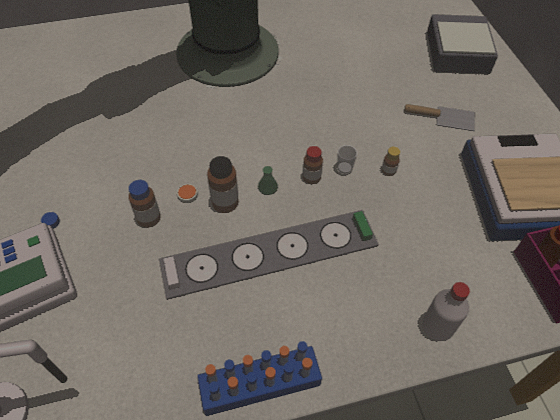

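View pics/side0.png

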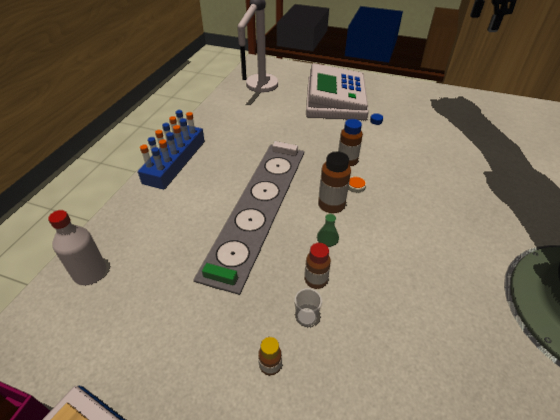

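View pics/wrist0.png

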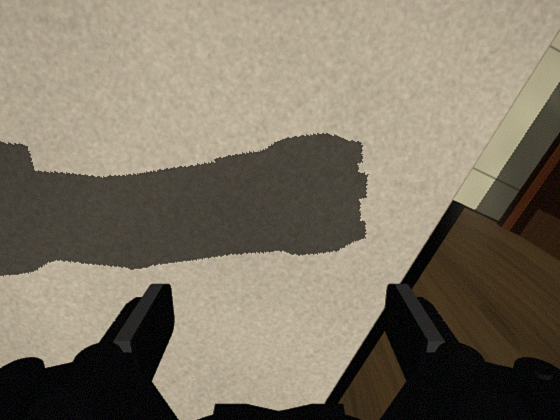

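The scene view shows the green block at (363,225) and the white block at (171,271). The marks are at (202,268), (247,257), (292,246) and (335,235). The bottle caps are yellow (393,153), red (313,152), blue (139,187) and black (220,164). The side view shows the same objects. The wrist view shows only bare bench.

```bash
cat > loc.py <<'E'
import cv2,numpy as np
def ray(c,u,v):
    T=np.array(c["cam_to_world"]);d=T[:3,:3]@np.array([(u-c["cx"])/c["fx"],-(v-c["cy"])/c["fy"],-1.]);return T[:3,3],d
def onplane(c,u,v,z):
    o,d=ray(c,u,v);return (o+d*(z-o[2])/d[2])[:2]
def cloud(c):
    v,u=np.mgrid[:420,:560];r=c["range_z"].astype(float)
    P=np.stack([(u-c["cx"])/c["fx"]*r,-(v-c["cy"])/c["fy"]*r,-r],-1)
    T=np.array(c["cam_to_world"]);W=P@T[:3,:3].T+T[:3,3];W[r<=0]=np.nan;return W
def comps(mask,amin=15):
    n,l,st,ce=cv2.connectedComponentsWithStats(mask.astype(np.uint8)*255)
    return [(st[i,4],ce[i],l==i) for i in range(1,n) if st[i,4]>=amin]
E
python3 - <<'E'
import pickle
from loc import *
for n in("scene","side"):
    c=pickle.load(open(f"pics/{n}0.pkl","rb"));W=cloud(c);h=cv2.cvtColor(c["image"],cv2.COLOR_BGR2HSV).astype(int);H,S,V=h[...,0],h[...,1],h[...,2]
    reg=(W[...,0]>350)&(W[...,0]<1000)&(abs(W[...,1])<500)
    ms={"yellow":((H>20)&(H<33)&(S>180)&(V>90),55.5),"red":(((H<5)|(H>174))&(S>170)&(V>80),75.5),"blue":((H>105)&(H<130)&(S>150)&(V>50),95.5),
     "black":((V<45)&(W[...,2]>70),115.5),"flask":((H>50)&(H<85)&(S>60)&(W[...,2]>3)&(W[...,2]<65),0),"dish":((H>4)&(H<16)&(S>170)&(V>140),12),"mark":((S<40)&(V>160)&(W[...,2]<14),8),"obj":(W[...,2]>9,0)}
    for k,(m,z) in ms.items():
        for a,ce,mm in comps(m&reg,20):
            p=W[mm];print(n,k,a,ce.round(1),"plane",onplane(c,*ce,z).round(1),"cloud mid",((np.nanmax(p,0)+np.nanmin(p,0))/2).round(0),"ext",(np.nanmax(p,0)-np.nanmin(p,0)).round(0),"zmax",np.nanmax(p[:,2]).round(0))
E
```

```text
scene black 169 [549.7 244.6] plane [806.2 429.6] cloud mid [792. 455.  88.] ext [40. 21. 35.] zmax 105.0
scene black 190 [ 54.4 370.3] plane [ 818.5 -421.9] cloud mid [ 823. -419.  125.] ext [ 9.  9. 90.] zmax 170.0
scene flask 36 [267.3 169.8] plane [423.6   5.2] cloud mid [470.  -6.  60.] ext [16. 16.  6.] zmax 63.0
scene flask 231 [362.7 223.6] plane [612.7 163.2] cloud mid [627. 157.  18.] ext [60. 28. 28.] zmax 32.0
scene flask 85 [ 32.8 240.8] plane [ 488.4 -496.5] cloud mid [ 529. -476.   57.] ext [23. 22. 10.] zmax 61.0
scene flask 158 [ 29.5 264.2] plane [ 542.2 -502.4] cloud mid [ 585. -478.   62.] ext [30. 43.  6.] zmax 65.0
scene obj 85 [432.5 111.6] plane [343.4 441.2] cloud mid [360. 427.  16.] ext [18. 46. 12.] zmax 22.0
scene obj 8136 [514.8 212. ] plane [664.2 487.4] cloud mid [698. 448.  69.] ext [425. 104. 119.] zmax 128.0
scene obj 444 [345.6 157.5] plane [431.8 186.9] cloud mid [460. 173.  35.] ext [45. 44. 50.] zmax 59.0
scene obj 600 [312.  163.8] plane [431.3 107.1] cloud mid [469.  93.  49.] ext [40. 42. 80.] zmax 89.0
scene obj 362 [390.7 160.1] plane [464.
[... 4776 characters left out ...]
e [ 646.6 -257.6] cloud mid [ 638. -233.   19.] ext [62. 26. 21.] zmax 30.0
side obj 2426 [ 75.5 248.5] plane [922.  184.7] cloud mid [857. 222.  80.] ext [ 54.  58. 142.] zmax 151.0
side obj 1311 [320.6 253.3] plane [473.1  37.6] cloud mid [468.  51.  48.] ext [ 46. 135.  78.] zmax 87.0
side obj 501 [219.3 273.3] plane [635.4 144.3] cloud mid [632. 153.  19.] ext [69. 29. 21.] zmax 30.0
side obj 768 [307.1 304.8] plane [465.7 153.1] cloud mid [461. 175.  33.] ext [43. 44. 47.] zmax 56.0
side obj 698 [269.4 354.9] plane [495.8 257.1] cloud mid [490. 272.  38.] ext [33. 30. 57.] zmax 67.0
side obj 2790 [ 54.6 406.1] plane [756.  428.3] cloud mid [730. 436.  45.] ext [200.  70.  72.] zmax 81.0
```

```bash
python3 - <<'E'
import pickle
from loc import *
guess={"yellow":(492,269,65),"red":(467,95,85),"blue":(490,-264,105),"black":(488,-101,125)}
for n in("scene","side"):
    c=pickle.load(open(f"pics/{n}0.pkl","rb"));W=cloud(c);h=cv2.cvtColor(c["image"],cv2.COLOR_BGR2HSV).astype(int);H,S,V=h[...,0],h[...,1],h[...,2]
    for k,(x,y,z) in guess.items():
        m=(abs(W[...,0]-x)<40)&(abs(W[...,1]-y)<40)&(W[...,2]>z-4)
        for a,ce,mm in comps(m):print(n,k,a,ce.round(1),"top plane",onplane(c,*ce,z).round(1),"cloud",np.nanmean(W[mm],0).round(1))
        m=(abs(W[...,0]-x)<40)&(abs(W[...,1]-y)<40)&(W[...,2]>z-18) # cap
        for a,ce,mm in comps(m):print("    cap",a,ce.round(1),onplane(c,*ce,z-9).round(1))
    b=(abs(W[...,0]-630)<120)&(abs(W[...,1]+35)<260)&(W[...,2]<16)
    g=c["image"].max(2)
    pts=[]
    print(n,"grey",[int(np.median(g[b&(g<120)]))])
    for a,ce,mm in comps(b&(g>165)&(S<60),60):
        cnt=max(cv2.findContours(mm.astype(np.uint8),cv2.RETR_EXTERNAL,cv2.CHAIN_APPROX_NONE)[0],key=len)
        e=cv2.fitEllipse(cnt);print(n,"mark",a,np.round(e,1) if 0 else e, onplane(c,*e[0],8).round(1))
    for nm,m in(("green",(H>50)&(H<85)&(S>60)),("white",(S<60)&(g>90))):
        m=m&(abs(W[...,0]-630)<60)&(abs(W[...,1]-(155 if nm=="green" else -235))<45)&(W[...,2]>24)
        for a,ce,mm in comps(m,40):print(n,nm,a,onplane(c,*ce,28).round(1))
E
```

```text
scene yellow 94 [393.2 151.1] top plane [491.2 266.5] cloud [491.  266.7  64.7]
    cap 153 [392.5 153.3] [489.8 267.2]
scene red 147 [313.3 151.4] top plane [467.3  93.8] cloud [467.   93.9  84.6]
    cap 216 [313.  153.8] [465.9  94.2]
scene blue 247 [137.5 187.4] top plane [ 489.9 -266.5] cloud [ 489.1 -266.6  104.1]
    cap 340 [138.2 189.4] [ 487.6 -266.8]
scene black 318 [219.6 164.6] top plane [ 489.  -104.9] cloud [ 488.4 -104.8  124.4]
    cap 419 [219.9 166.7] [ 486.8 -104.6]
scene grey [89]
scene green 223 [629.1 152.7]
scene white 283 [ 640.3 -236.5]
side yellow 269 [269.1 345.2] top plane [489.8 271.3] cloud [490.  270.8  64. ]
    cap 342 [269.2 347.2] [490.4 270.1]
side red 246 [319.  249.7] top plane [466.3  98.6] cloud [466.4  97.8  84.1]
    cap 341 [318.6 252.2] [466.8  96.7]
side blue 135 [352.7 123.3] top plane [ 487.8 -259.8] cloud [ 488.  -261.4  104. ]
    cap 223 [352.2 125.8] [ 488.4 -263.4]
side black 266 [337.2 158.3] top plane [486.9 -98.2] cloud [487.1 -99.7 123.9]
    cap 389 [336.8 161. ] [ 487.5 -101.1]
side grey [100]
side mark 13312 ((244.1373748779297, 237.80828857421875), (128.92648315429688, 229.73162841796875), 33.1192626953125) [622.8  56.9]
side mark 259 ((277.38812255859375, 165.24932861328125), (13.791884422302246, 22.554859161376953), 89.55298614501953) [ 637.  -176.7]
side mark 320 ((264.5221862792969, 190.29534912109375), (15.910057067871094, 24.6602840423584), 86.19001007080078) [634.4 -84.8]
side mark 414 ((249.69532775878906, 219.3427276611328), (18.81555938720703, 26.743886947631836), 85.63821411132812) [631.5   7.4]
side mark 525 ((232.2445068359375, 253.0884246826172), (22.01274871826172, 29.26025390625), 80.07682037353516) [629.1  99.2]
side green 335 [626.6 157.1]
side white 140 [ 637.  -231.2]
```

```bash
python3 - <<'E'
import pickle
from loc import *
from workcell import *
c=pickle.load(open("pics/scene0.pkl","rb"));g=c["image"].max(2)
for t in (120,135):
  for a,ce,mm in comps(g>t,60):
    if 150<ce[0]<380 and 200<ce[1]<300 and a<900:
        cnt=max(cv2.findContours(mm.astype(np.uint8),cv2.RETR_EXTERNAL,cv2.CHAIN_APPROX_NONE)[0],key=len)
        e=cv2.fitEllipse(cnt);print(t,a,ce,onplane(c,*e[0],8).round(1),np.round(e[1],0))
for s in (1,-1):
    R=np.array([[s,0,0],[0,-s,0],[0,0,-1.]])
    for p in [(490,269,20),(490,269,230),(467,96,230),(488,-264,50),(488,-264,230),(488,-102,230),(637,-178,230),(637,-178,70),(630,98,230),(630,98,30)]:
        q=inverse_kinematics(np.array(p,float),R);print(s,p,None if q is None else np.round(q,2))
E
```

```text
120 512 [335.1953125  234.71679688] [629.2  96.7] [23. 28.]
120 536 [291.88992537 245.38992537] [632.    4.7] [23. 28.]
120 562 [247.21708185 256.29181495] [634.5 -87.3] [24. 28.]
120 582 [201.22508591 267.6443299 ] [ 637.2 -179.2] [25. 29.]
120 268 [170.44029851 270.31343284] [ 629.  -237.7] [10. 33.]
135 483 [335.16770186 234.72463768] [629.3  96.6] [22. 27.]
135 505 [291.90693069 245.37821782] [632.    4.7] [23. 27.]
135 535 [247.31401869 256.40560748] [634.7 -87.2] [24. 28.]
135 69 [350.66666667 256.04347826] [684.7 109.1] [ 6. 21.]
135 556 [201.24100719 267.72661871] [ 637.4 -179.2] [24. 28.]
135 245 [170.64489796 270.40816327] [ 629.4 -237.3] [ 9. 33.]
135 82 [330.03658537 263.85365854] [693.6  67.2] [12. 16.]
1 (490, 269, 20) [-0.22  0.78 -0.55  1.89  0.65  0.65 -1.17]
1 (490, 269, 230) [ 0.15  0.66 -1.14  1.74  0.64  1.18 -1.18]
1 (467, 96, 230) [ 0.23  0.35 -0.69  1.95  0.28  0.93 -0.6 ]
1 (488, -264, 50) [ 0.58  0.68 -0.27  1.9   0.31  0.6   0.12]
1 (488, -264, 230) [ 0.67  0.43 -0.39  1.77  0.19  0.97  0.21]
1 (488, -102, 230) [ 0.49  0.36 -0.51  1.91  0.22  0.93 -0.13]
1 
[... 171 characters left out ...]
 1.12 -0.56]
1 (630, 98, 30) [ 0.04  0.83 -0.45  1.67  0.49  0.75 -0.64]
-1 (490, 269, 20) [ 0.18  1.15 -1.28  1.87  1.23  1.19  1.58]
-1 (490, 269, 230) [ 0.21  0.73 -1.27  1.74  0.74  1.25  1.89]
-1 (467, 96, 230) [ 0.6   0.56 -1.27  1.94  0.61  1.1   2.22]
-1 (488, -264, 50) [ 0.15  0.71  0.34  1.93 -0.4   0.57 -2.38]
-1 (488, -264, 230) [ 0.04  0.45  0.48  1.81 -0.25  0.94 -2.51]
-1 (488, -102, 230) [-0.73  0.65  1.23  1.96 -0.71  1.06 -2.31]
-1 (637, -178, 230) [-0.29  0.72  0.81  1.52 -0.55  1.13 -2.51]
-1 (637, -178, 70) [-0.15  0.85  0.54  1.63 -0.55  0.82 -2.51]
-1 (630, 98, 230) [ 0.46  0.86 -1.28  1.53  0.83  1.38  2.26]
-1 (630, 98, 30) [-0.81  1.1   0.99  1.72 -1.1   0.99 -2.52]
```

```bash
python3 - <<'E'
from workcell import *
import cv2,numpy as np,pickle
R=np.array([[1.,0,0],[0,-1,0],[0,0,-1]])
P={"blue":(488.6,-263.8),"black":(487.6,-102.3),"red":(466.6,96),"yellow":(490.3,268.8)}
first=True
for k,(x,y) in P.items():
    p=np.array([x,y,260.])
    movep(p,R) if first else movel(p,max_speed=250)
    first=False
    wait(.2);c=camera("wrist");cv2.imwrite(f"pics/w_{k}.png",c["image"]);c["eef"]=read_state()["eef_pos"];pickle.dump(c,open(f"pics/w_{k}.pkl","wb"))
    print(k,read_state()["time"],c["eef"])
v=[cv2.resize(cv2.imread(f"pics/w_{k}.png"),(400,300)) for k in P]
cv2.imwrite("pics/w_all.png",np.vstack([np.hstack(v[:2]),np.hstack(v[2:])]))
E
```

```text
blue 1.825 [ 488.29867391 -264.46795134  259.87494709]
black 2.875 [ 487.51969292 -103.18939606  259.88645726]
red 4.075 [466.72931265  95.10868969 259.96206195]
yellow 5.175 [490.54926998 267.69970073 260.18573537]
```

View pics/w_all.png

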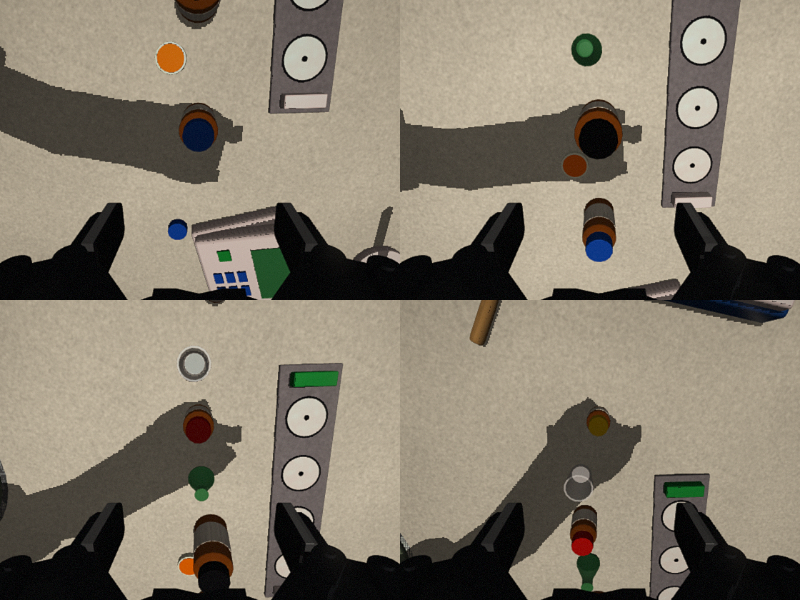

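Each wrist view shows the target cap centred between the fingers: blue near (198,135), black (598,138), red (198,427) and yellow (598,426) in the mosaic. The board is to the right. Next I measure the caps and marks from these views.

```bash
python3 - <<'E'
import pickle
from loc import *
guess={"yellow":(490,269,65),"red":(467,96,85),"blue":(489,-264,105),"black":(488,-102,125)}
for n in guess:
    c=pickle.load(open(f"pics/w_{n}.pkl","rb"));W=cloud(c);g=c["image"].max(2)
    print(n,"eef",c["eef"].round(1))
    for k,(x,y,z) in guess.items():
        m=(abs(W[...,0]-x)<40)&(abs(W[...,1]-y)<40)&(W[...,2]>z-5)&(W[...,2]<z+8)
        for a,ce,mm in comps(m,400):print("   ",k,a,ce.round(0),onplane(c,*ce,z).round(1),np.nanmean(W[mm],0).round(1))
    for a,ce,mm in comps((g>150)&(abs(W[...,0]-633)<45)&(W[...,2]<14),800):
        cnt=max(cv2.findContours(mm.astype(np.uint8),cv2.RETR_EXTERNAL,cv2.CHAIN_APPROX_NONE)[0],key=len)
        e=cv2.fitEllipse(cnt);
        if e[1][0]>35: print("    mark",a,ce.round(0),onplane(c,*e[0],8).round(1))
E
```

```text
yellow eef [490.5 267.7 260.2]
    yellow 598 [277. 176.] [489.2 268.1] [489.2 268.1  65. ]
    red 685 [255. 344.] [465.7  96.2] [465.6  96.   84.8]
    mark 18818 [411. 129.] [631.  300.5]
red eef [466.7  95.1 260. ]
    red 1005 [277. 183.] [465.5  94.7] [465.5  94.7  85. ]
    black 1204 [299. 392.] [485.5 -99. ] [485.5 -99.3 124.8]
    mark 8178 [446.  45.] [633.2 198. ]
    mark 2145 [429. 164.] [628.5  96.1]
    mark 1733 [421. 242.] [631.1   4. ]
blue eef [ 488.3 -264.5  259.9]
    blue 1562 [277. 190.] [ 486.9 -266. ] [ 486.9 -266.   105. ]
    mark 10613 [403. 217.] [ 626.6 -223.7]
    mark 2660 [426.  81.] [ 636.3 -179.7]
black eef [ 487.5 -103.2  259.9]
    blue 1062 [278. 349.] [ 486.9 -264.5] [ 486.9 -264.7  104.8]
    black 2330 [277. 196.] [ 486.3 -103.6] [ 486.3 -103.7  125. ]
    mark 2829 [424.  57.] [631.1   4.2]
    mark 2250 [416. 150.] [633.7 -87.9]
    mark 3869 [374. 341.] [ 609.1 -298.4]
    mark 1805 [409. 231.] [ 636.4 -179.9]
```

```bash
cat > pp.py <<'E'
from workcell import *
import numpy as np,cv2
P={"yellow":((489.7,268.4),(628.8,96.5),7,65),"red":((466,95),(631.4,4.7),22,85),"blue":((487.5,-265.5),(634,-87.2),42,105),"black":((486.8,-103),(636.7,-179.2),60,125)}
def pick(k):
    (x,y),_,z,h=P[k]
    movel([x,y,max(z+h,150)],max_speed=250)
    print("desc guard",movel([x,y,z],max_speed=120,guard=15),read_state()["eef_pos"].round(1))
    clamp();s=read_state();print("gap",s["finger_gap"],"t",s["time"])
    movel([x,y,z+30],max_speed=60)
    s=read_state();print("lifted gap",s["finger_gap"],s["ft_force"].round(2))
def place(k):
    (x,y),(u,v),z,h=P[k]
    movel([x,y,z+145],max_speed=150); movel([u,v,z+145],max_speed=180)
    s=read_state()["eef_pos"];u2,v2=2*u-s[0],2*v-s[1]
    print("above",s.round(1))
    movel([u2,v2,z+20],max_speed=120); wait(.2)
    g=movel([u2,v2,z+6],max_speed=15,guard=6)
    s=read_state();print("down",g,s["eef_pos"].round(1),s["finger_gap"],s["ft_force"].round(1))
def release(k):
    _,(u,v),z,h=P[k]
    open_gripper();wait(.2);movel([u,v,max(z+h+20,180)],max_speed=120);print("t",read_state()["time"])
E
python3 - <<'E'
from pp import *
pick("yellow")
c=camera("side");cv2.imwrite("pics/y1.png",c["image"])
E
```

```text
desc guard False [490.1 268.6   7.6]
gap 32.314332639281616 t 7.6417
lifted gap 32.220812213344196 [-0.25  0.56 -0.26]
```

View pics/y1.png

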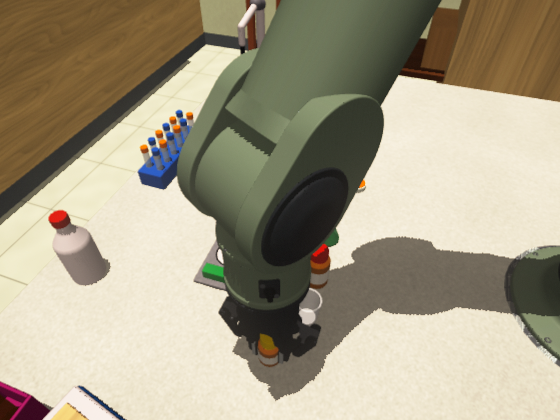

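The yellow bottle is held upright between the fingers at (268,350), and the gap is steady at 32 mm. Next I place it.

```bash
python3 - <<'E'
from pp import *
place("yellow")
release("yellow")
c=camera("wrist");cv2.imwrite("pics/y2.png",c["image"])
E
```

```text
above [628.3  97.6 152.1]
down True [629.3  95.4  15.4] 32.693361311230696 [-0.4 -0.4  9.4]
t 15.05
```

View pics/y2.png

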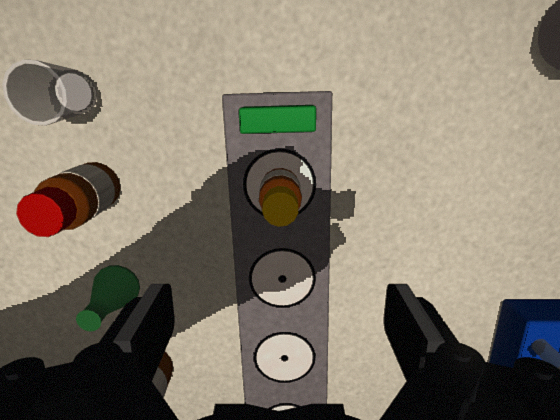

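The yellow bottle stands upright on the mark beside the green block, with its foot at (280,185). Touchdown height matched the board's 8 mm thickness. Next is red.

```bash
sed -i 's/u2,v2=2\*u-s\[0\],2\*v-s\[1\]/u2,v2=u,v/' pp.py; python3 - <<'E'
from pp import *
pick("red")
if read_state()["finger_gap"]>30:
    place("red")
    release("red")
c=camera("wrist");cv2.imwrite("pics/r2.png",c["image"])
E
```

```text
desc guard False [466.4  95.1  22.5]
gap 40.87404281130154 t 17.6083
lifted gap 40.82534087368961 [-0.37  0.23 -1.09]
above [630.8   5.2 166.9]
down True [631.3   4.7  30.6] 40.59471428121706 [-2.2 -0.1  8.6]
t 24.6
```

View pics/r2.png

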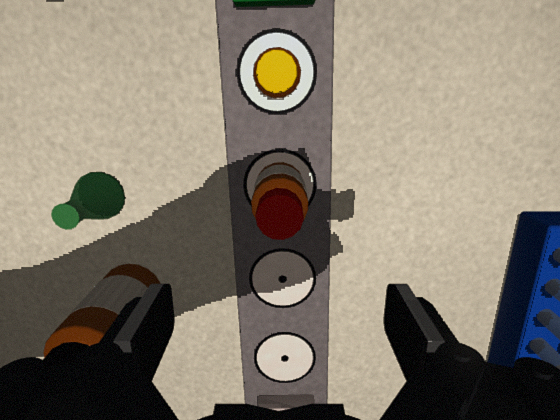

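The red bottle is upright on the second mark and the yellow one is centred on the first. Next is blue.

```bash
python3 - <<'E'
from pp import *
pick("blue")
if read_state()["finger_gap"]>35:
    place("blue")
    release("blue")
c=camera("wrist");cv2.imwrite("pics/b2.png",c["image"])
E
```

```text
desc guard False [ 487.9 -265.6   42.6]
gap 48.33043530883896 t 27.5167
lifted gap 48.18856918932596 [-0.68  0.28 -1.75]
above [633.6 -88.3 187. ]
down True [633.9 -87.2  50.7] 48.507703922289515 [-2.1 -0.   9.3]
t 34.525
```

View pics/b2.png

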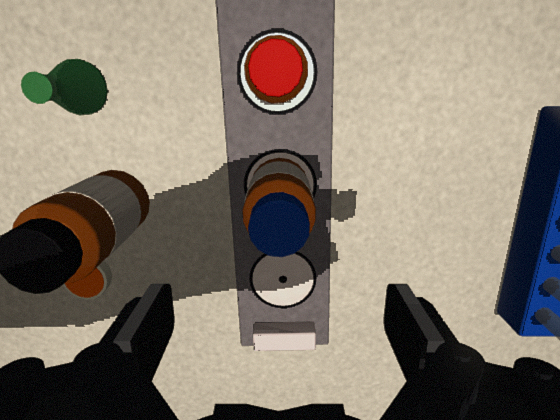

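The blue bottle is upright on the third mark. Next is black.

```bash
python3 - <<'E'
from pp import *
pick("black")
if read_state()["finger_gap"]>45:
    place("black")
    release("black")
    movel([560,-330,320],max_speed=200)
    import pickle
    for n in("scene","side"):
        c=camera(n);cv2.imwrite(f"pics/{n}9.png",c["image"]);pickle.dump(c,open(f"pics/{n}9.pkl","wb"))
E
```

```text
desc guard False [ 487.2 -103.    60.5]
gap 56.62038262189647 t 36.8917
lifted gap 56.73353272549189 [ 0.48  0.07 -3.55]
above [ 636.1 -178.8  204.7]
down True [ 636.6 -179.2   68.9] 56.83310850897408 [-1.4  0.7  7.3]
t 43.5333
```

View pics/scene9.png

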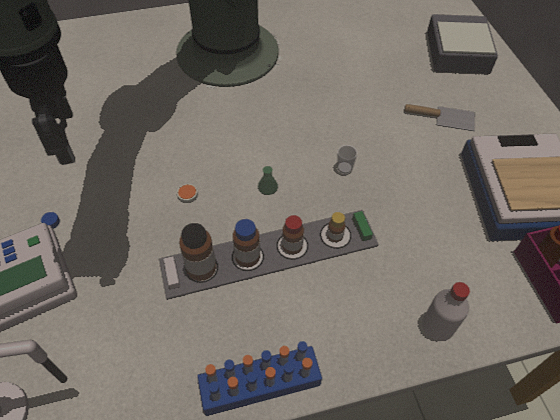

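View pics/side9.png

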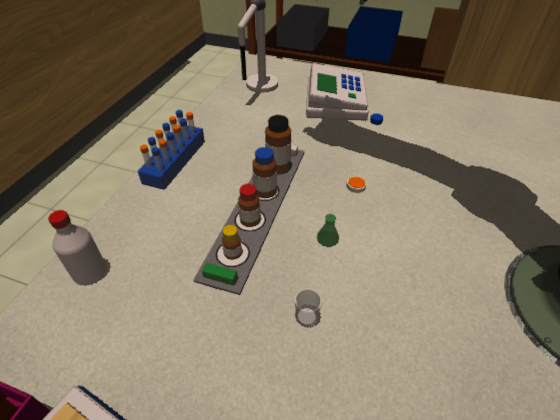

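Both views show the four bottles upright on their marks in height order. The beaker, flask and dish sit at the same pixels as before. I'll do a final numeric check against each camera's own mark positions.

```bash
python3 - <<'E'
import pickle
from loc import *
M={"scene":[(629.2,96.7),(632,4.7),(634.5,-87.3),(637.3,-179.2)],"side":[(629.1,99.2),(631.5,7.4),(634.4,-84.8),(637,-176.7)]}
for n in M:
    c=pickle.load(open(f"pics/{n}9.pkl","rb"));W=cloud(c)
    for (x,y),h,k in zip(M[n],(73,93,113,133),("yellow","red","blue","black")):
        m=(abs(W[...,0]-x)<35)&(abs(W[...,1]-y)<35)&(W[...,2]>h-4)
        a,ce,mm=max(comps(m),key=lambda t:t[0]);print(n,k,a,(onplane(c,*ce,h)-(x,y)).round(1),np.nanmean(W[mm][:,2]).round(1))
from workcell import finish_job,read_state
print(read_state()["time"]);finish_job()
E
```

```text
scene yellow 124 [ 1.4 -2.8] 72.6
scene red 197 [ 0.7 -1. ] 92.5
scene blue 289 [ 0.8 -1. ] 112.4
scene black 418 [ 0.4 -1. ] 132.4
side yellow 138 [-0.1  0.3] 72.0
side red 164 [-0.3  1.6] 92.1
side blue 177 [-1.1  2.4] 112.0
side black 195 [-1.6  3.2] 132.0
44.8083
the job is handed in; nothing more can be done
```

I placed all four bottles on their marks in height order, yellow next to the green block, then red, blue and black next to the white block. The job was handed in at 44.8 s.

- **Position:** In both final camera views every cap top is within 3.3 mm of its mark centre; the limit is 14 mm.
- **Height:** The cap tops read 72, 92, 112 and 132 mm, which fits each bottle standing upright on the 8 mm board.
- **Placing:** Each bottle was lowered slowly until a light touch stopped the arm, then released. The gripper was clear of everything at the end.
- **Bystanders:** The beaker, flask and dish look the same in the before and after pictures. I compared these by eye and did not measure them.
- **Disagreement:** The scene and side cameras differ by about 3–6 mm along the board in absolute position. I averaged them with the wrist camera's readings to place the bottles and judged the final offsets within each camera. Those offsets still differ slightly (yellow -2.8 mm in one view, +0.3 mm in the other).

No check failed, and the system gave no verdict on hand-in.

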